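# Turn the washed specimen trough over to drain

## Robot

A 6-joint arm with a two-finger parallel gripper is mounted at the origin on the work surface. World frame = base frame: x ahead of the robot, y to its left, z up, the work surface at z = 0. Lengths are in m, angles in degrees, forces in N, time in s.
With the tool pointing down it reaches from about 0.4 to 0.825 m from the base axis. Payload 7 kg.
Tool frame: the origin (TCP) lies at the very end of the fingers, on their centre line; the grasp point (between the pads) lies behind it (r.grasp_offset is the z of the grasp point in the tool frame, in m); z points along the fingers, y is the direction in which the jaws open and shut (so a half turn about z gives the same grasp; the last joint's range is limited). The gripper opens to 88 mm and grips with 3 to 60 N. Pads are 19 mm wide; open, the fingers measure 130 mm over their backs; the gripper's body (78 mm by 193 mm) begins 47 mm behind the grasp point.
Start: joints at [87.955, 20.546, 0.682, 0, -70.136, -16.507], TCP at [0.215, 0.64, 0.227] pointing down, gripper open.
Joint ranges: [-176.03, 176.03], [-82.01, 121.73], [-58.28, 71.71], [-173.87, 95.51], [-174.79, -0.11], [-173.66, 173.66]. Speed limits (degrees/s): [136.94, 136.94, 172.46, 180, 180, 180].

## Interface

Orientations are given as [roll, pitch, yaw] about the fixed x, y, z axes, in that order (R = Rz(yaw) Ry(pitch) Rx(roll)).
In Python, from plant import r gives the robot as it stands. The module is installed in compiled form; this text tells all that it offers.
- The arm moves only by the tool servo_tool, never from a script. Its argument "targets" is a list of rows, each an object of numbers: "dx", "dy", "dz": the shift along the world's x, y, z in cm; "spin": the turn about the world's z in rad; "grip": the opening in per cent of the stroke, from 0 (shut) to 100 (fully open). A call has exactly 10 rows; each row is the pose to reach, as a shift and turn from the pose commanded when the call began; what a row does not reach only later rows make up. A row lasts 1/12 s, in which the tool goes at most 41.7 mm and 7.16 degrees, less where a joint would pass 70% of its speed; a pose out of reach is approached as far as the arm can. A call with a gripper value outside its range is refused whole. The fingers move at their own pace and stop on an object; "squeeze" is the grip in N (left out, the last holds). Time passes only in rows, so rows that repeat a pose let the fingers close, or fill a call up. It gives the time, the measured TCP pose, the force and the opening at its end, in the units of the state.
- r.get_state(): the state, without advancing time (a new reading comes with each control period).
- r.capture(name): name is "scene" or "top" or "wrist"; returns the picture (420x560x3 uint8, blue, green, red); there is no depth.
- r.get_calibration(name): a dict with "K" (3x3 intrinsics, pixels), "extrinsics" (4x4, takes a point from camera to world coordinates). Camera axes: x right, y down, z forward; pixel columns grow to the right and rows downward; lengths in m; the calibration is good to about 2 mm. A picture is of the moment at which its call begins: read the wrist's pose just before it. get_calibration takes no time and is no camera call; for the wrist camera it gives the pose at the moment of the call.
- r.close_job(): hands the job in, once; it reports no verdict.
Trained networks look in the newest picture that a camera, given by its name, has taken for a name from the list of things; names that differ only in an ending like _2 or _b are one class to them, and where a whole thing is asked for, a point or a joint stands for the part that bears it (a point fixed in the world has none). Each returns a list of dicts, best first, with "p" (0 to 1); they miss things now and then, are a little off and sometimes report something else, mostly with a low value. They report only what shows in the picture. A call takes as long as a camera call. They do not tell look-alikes from the thing itself.
- r.cut_out(name, camera): "mask" (420x560 bool, what is visible of it) and "extent" ([left, top, right, bottom] in pixels, round what is visible of it).
The state is a dict: "time_s": time; "joints": joint angles; "qd": joint speeds; "joint_torque": joint torques, N m; "tcp_pos": TCP position; "eef_rot": TCP orientation; "contact_force": force on the tool from outside, world axes, zero at the start; "moment": the same for the moment, N m; "gripper_width": finger opening in m.
Only numpy, scipy, OpenCV 4.12 (cv2) and the standard library are available. Lean on these libraries where they do the work, as an engineer would, in place of code of your own. Each camera call takes 0.05 s, during which the arm holds its last target. There are 200 camera calls.

## Task

Turn the standing white trough over to drain: lay it down on its side and let go of it, so that you can take it afresh from the opposite side, then set it upside down (mouth down) on the free end of the metal draining rack, flat on the ribs inside the rim. Handle it gently, without toppling or dropping it, and leave the glass dish, the slide box and the jar where they are.

Things in the scene. Friction and masses are not known exactly. Their poses are not given: they have to be found in the camera images.
- trough_center (a point): Centre of the loose rectangular white plastic trough (an open-topped box), half-way up. Outside 60 mm along its x, 46 mm along its y, 56 mm high along its z; walls and bottom 3 mm; about 100 g. Its z axis points from the closed bottom to the open mouth. It starts standing, mouth up, its 60 mm side roughly along world y, roughly between the rack and the dark tray; the bench there is otherwise clear.
- rack: Fixed aluminium draining rack, 250 mm along its x by 140 mm along its y; origin at the centre of its underside on the bench. Ribs run along y with tops 8 mm above the bench; a rim 4 mm thick all round rises to 12 mm. Stands to the left or the right of the trough, long side roughly across the front of the robot (its x axis points roughly to the left, world +y).
- bay (a point): Middle of the free end of the rack, at the height of the rib tops (8 mm above the bench), 55 mm from the rack's origin towards -x; axes as the rack's. The other end of the rack is taken by the glass dish.
- dish_center (a point): Centre of a loose flat glass dish, 72 mm across and 14 mm high, lying upside down on the other end of the rack (its +x end). Leave it alone.
- slidebox_center (a point): Centre of a loose closed grey slide box, 100 by 84 by 32 mm, lying in a fixed dark steel tray (200 by 150 mm, 16 mm high) on the other side from the rack. Leave it alone.
- jar_center (a point): Centre of a loose small amber glass jar, 44 mm across and 55 mm high, standing on the bench beyond the trough. Leave it alone.
There are look-alikes about, which are no part of the job. Leave any blue, purple or red look-alike of the part that bears trough_center alone.

How it is judged:
By the outcome, as a careful person would: the job done as asked, in the order asked, and still so for the second after the job is handed in, with the robot touching nothing.
It also fails if it takes over 64 s, if anything falls off the work surface, if the arm or the gripper's body presses on something with over 40 N, if the wrist force passes 120 N, or if a joint passes its speed limit or range.

## Working session

There is one attempt and no reset: what is moved stays moved. The work goes in short steps, Python scripts to look and compute and a tool call to move; the robot and the scene stay as the last step left them, time stands still between calls to the robot, and variables do not carry over. Pictures are saved under pics/ and viewed, about 8 in all and at most 12, crops included, and the job is handed in when it is done.

Besides the shell and the picture viewer there is one more tool, called after "Request:" as a command line: name --argument value ..., lists and objects as JSON in quotes. servo_tool: Moves the arm, as the interface text tells. Its arguments: {"type":"object","properties":{"targets":{"type":"array"},"squeeze":{"type":"number"}},"required":["targets"]}

```bash
mkdir -p pics
cat > h.py <<'E'
import numpy as np, cv2
from plant import r
def pix2w(cam,u,v,z,c=None):
    c=c or r.get_calibration(cam);K=np.array(c["K"]);T=np.array(c["extrinsics"])
    d=T[:3,:3]@np.linalg.inv(K)@np.array([u,v,1.]);o=T[:3,3]
    return o+d*(z-o[2])/d[2]
def shot(cam,name,crop=None,k=1):
    im=r.capture(cam);im2=im
    if crop: im2=im[crop[1]:crop[3],crop[0]:crop[2]]
    cv2.imwrite(f"pics/{name}.png",cv2.resize(im2,None,fx=k,fy=k));return im
E
python3 - <<'E'
from h import *
print(r.grasp_offset,r.get_state())
a=shot("top","a")
for n in ["trough_center","rack","dish_center","slidebox_center","jar_center"]:
    for d in r.cut_out(n,"top"): 
        m=d["mask"];ys,xs=np.nonzero(m);c=cv2.minAreaRect(np.c_[xs,ys].astype(np.float32))
        print(n,round(d["p"],2),d["extent"],np.round(pix2w("top",*c[0],{"trough_center":.05,"rack":.01}.get(n,.03)),3),c)
b=shot("scene","b")
cv2.imwrite("pics/ab.png",cv2.resize(np.hstack([a,b]),(800,300)))
print(r.get_calibration("top"))
E
```

```text
-0.0188 {'time_s': 0.0, 'joints': array([ 8.79536888e+01,  2.05906389e+01,  6.33051055e-01, -2.11385979e-02,
       -7.01366116e+01, -1.65062681e+01]), 'qd': array([-0.0680007 , -0.05924623, -0.12456828, -0.04203447,  0.03140804,
       -0.06188299]), 'joint_torque': array([-3.04603818e-04, -5.82714272e+01,  2.93052453e+01,  6.99722573e+00,
        6.85457155e-03, -1.72159080e-04]), 'tcp_pos': array([0.21463808, 0.63943263, 0.22562299]), 'eef_rot': array([ 1.79904036e+02, -7.71399797e-03, -1.85597716e+01]), 'contact_force': array([-0.31783466, -0.05009967, -0.31233654]), 'moment': array([-0.05542364,  0.0002615 ,  0.00651108]), 'gripper_width': 0.08760350963548211}
trough_center 0.9 [236.0, 278.0, 262.0, 306.2] [0.399 0.081 0.05 ] ((250.27490234375, 291.7273864746094), (21.64214324951172, 28.348833084106445), 2.726310968399048)
trough_center 0.78 [257.3, 238.7, 285.0, 263.7] [0.496 0.035 0.05 ] ((269.72491455078125, 247.4367218017578), (21.278356552124023, 27.357887268066406), 82.40535736083984)
trough_center 0.65 [193.6, 298.8, 219.8, 330.6] [0.345 0.187 0.05 ] ((203.17306518554688,
[... 839 characters left out ...]
slidebox_center 0.59 [377.9, 216.6, 421.6, 262.0] [ 0.505 -0.261  0.03 ] ((398.6899719238281, 240.16998291015625), (41.29503631591797, 45.679100036621094), 8.130102157592773)
jar_center 0.86 [291.7, 101.6, 309.8, 124.5] [ 0.817 -0.046  0.03 ] ((300.5, 112.0), (22.0, 17.0), 90.0)
{'K': array([[419.13951701,   0.        , 276.19545447],
       [  0.        , 419.13951701, 217.71055073],
       [  0.        ,   0.        ,   1.        ]]), 'extrinsics': array([[-0.02764678, -0.99389069,  0.10685015,  0.46162555],
       [-0.99950591,  0.02908427,  0.01191822,  0.00724216],
       [-0.01495307, -0.10646786, -0.9942037 ,  0.99669217],
       [ 0.        ,  0.        ,  0.        ,  1.        ]])}
```

View pics/a.png

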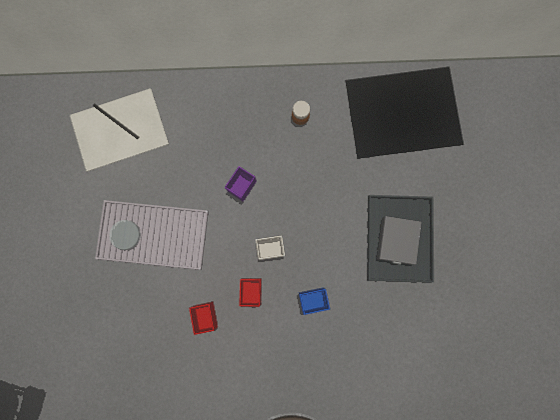

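View pics/b.png

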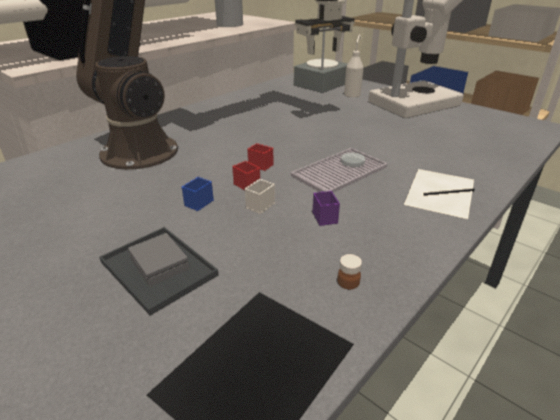

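Candidates in the top view: white (270,247), red (250,292) and (204,318), blue (314,301), purple (241,184). Only the white one fits: it is white and stands between the rack and the tray. I'll hover above it and confirm with the wrist camera.

Request:
servo_tool --targets '[{"dx": 3, "dy": -3, "spin": 0.1, "grip": 100}, {"dx": 5, "dy": -6, "spin": 0.2}, {"dx": 7, "dy": -9.5, "spin": 0.3}, {"dx": 9, "dy": -13, "spin": 0.4}, {"dx": 11, "dy": -16.5, "spin": 0.464}, {"dx": 13, "dy": -20, "spin": 0.464}, {"dx": 15, "dy": -23.5, "spin": 0.464}, {"dx": 17, "dy": -27, "spin": 0.464}, {"dx": 19, "dy": -30.5, "spin": 0.464}, {"dx": 20, "dy": -34, "spin": 0.464}]'

```text
validation failed for argument at $.ta...
```

Request:
servo_tool --targets '[{"dx": 1, "dy": -3.5}, {"dx": 2, "dy": -7}, {"dx": 3, "dy": -10.5}, {"dx": 4, "dy": -14}, {"dx": 5, "dy": -17.5}, {"dx": 5.5, "dy": -21}, {"dx": 5.5, "dy": -24}, {"dx": 5.5, "dy": -26}, {"dx": 5.5, "dy": -26}, {"dx": 5.5, "dy": -26}]'

```text
validation failed for argument at $.ta...
```

Run:
```python
from h import *
c=r.get_calibration("wrist");s=r.get_state();a=shot("wrist","w1");print(s["tcp_pos"],s["eef_rot"],s["time_s"],s["contact_force"]);print(c)
for d in r.cut_out("trough_center","wrist"):
    m=d["mask"].astype(np.uint8);ys,xs=np.nonzero(m);q=cv2.boxPoints(cv2.minAreaRect(np.c_[xs,ys].astype(np.float32)))
    print(d["p"],d["extent"],q.round(),[pix2w("wrist",u,v,.056,c)[:2].round(4) for u,v in q])
```

```text
[0.21476071 0.63979594 0.2263186 ] [ 1.79975433e+02 -3.05561545e-03 -1.85537679e+01] 0.35 [-0.49615718 -0.23358616 -0.29383508]
{'K': array([[364.04861222,   0.        , 272.58679948],
       [  0.        , 364.04861222, 211.50353557],
       [  0.        ,   0.        ,   1.        ]]), 'extrinsics': array([[-3.18072555e-01, -9.06916588e-01, -2.76282740e-01,
         2.89158012e-01],
       [-9.48066194e-01,  3.04446437e-01,  9.21024340e-02,
         6.14935156e-01],
       [ 5.84070549e-04,  2.91229582e-01, -9.56653014e-01,
         3.84107701e-01],
       [ 0.00000000e+00,  0.00000000e+00,  0.00000000e+00,
         1.00000000e+00]])}
```

View pics/w1.png

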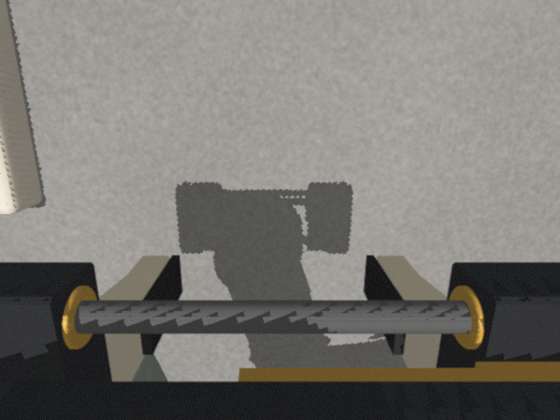

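The wrist view shows only bare bench and the gripper's fingers (rows 260–400), because the moves were refused. Every row seems to need all the fields.

Request:
servo_tool --targets '[{"dx": 2, "dy": -3, "dz": 0, "spin": 0.1, "grip": 100}, {"dx": 4, "dy": -6, "dz": 0, "spin": 0.2, "grip": 100}, {"dx": 6, "dy": -9.5, "dz": 0, "spin": 0.3, "grip": 100}, {"dx": 8, "dy": -13, "dz": 0, "spin": 0.4, "grip": 100}, {"dx": 10, "dy": -16.5, "dz": 0, "spin": 0.464, "grip": 100}, {"dx": 12, "dy": -20, "dz": 0, "spin": 0.464, "grip": 100}, {"dx": 13.5, "dy": -23.5, "dz": 0, "spin": 0.464, "grip": 100}, {"dx": 15, "dy": -27, "dz": 0, "spin": 0.464, "grip": 100}, {"dx": 16, "dy": -30.5, "dz": 0, "spin": 0.464, "grip": 100}, {"dx": 17, "dy": -34, "dz": 0, "spin": 0.464, "grip": 100}]'

```text
time_s: 1.28
tcp_pos: [0.3852, 0.2981, 0.2268]
eef_rot: [-180.0, -0.0, 8.0]
contact_force: [0.8, -0.7, -0.5]
gripper_width: 0.0874
```

Request:
servo_tool --targets '[{"dx": 1, "dy": -3.5, "dz": 0, "spin": 0, "grip": 100}, {"dx": 2, "dy": -7, "dz": 0, "spin": 0, "grip": 100}, {"dx": 2.5, "dy": -10.5, "dz": 0, "spin": 0, "grip": 100}, {"dx": 3, "dy": -14, "dz": 0, "spin": 0, "grip": 100}, {"dx": 3.5, "dy": -17.5, "dz": 0, "spin": 0, "grip": 100}, {"dx": 4, "dy": -21, "dz": 0, "spin": 0, "grip": 100}, {"dx": 4, "dy": -24, "dz": 0, "spin": 0, "grip": 100}, {"dx": 4, "dy": -26, "dz": 0, "spin": 0, "grip": 100}, {"dx": 4, "dy": -26, "dz": 0, "spin": 0, "grip": 100}, {"dx": 4, "dy": -26, "dz": 0, "spin": 0, "grip": 100}]'

```text
time_s: 2.12
tcp_pos: [0.4248, 0.039, 0.2269]
eef_rot: [-180.0, -0.0, 7.9]
contact_force: [-1.1, 0.6, 0.1]
gripper_width: 0.0876
```

Run:
```python
from h import *
c=r.get_calibration("wrist");s=r.get_state();a=shot("wrist","w2");print(s["tcp_pos"],s["eef_rot"],s["time_s"],s["contact_force"])
for d in r.cut_out("trough_center","wrist"):
    m=d["mask"].astype(np.uint8);ys,xs=np.nonzero(m);q=cv2.boxPoints(cv2.minAreaRect(np.c_[xs,ys].astype(np.float32)))
    print(d["p"],d["extent"],q.round(),[pix2w("wrist",u,v,.056,c)[:2].round(4) for u,v in q])
```

```text
[0.4247911  0.03899925 0.22685507] [-1.79979387e+02 -4.63548309e-02  7.89448780e+00] 2.1167 [-1.13928218  0.55415123  0.06919117]
0.98 [257.6, 81.7, 323.9, 140.5] [[254. 136.]
 [255.  82.]
 [324.  83.]
 [323. 138.]] [array([0.4703, 0.0624]), array([0.5159, 0.0669]), array([0.5227, 0.0083]), array([0.4773, 0.0012])]
0.91 [195.6, 164.1, 253.6, 244.5] [[193. 237.]
 [204. 164.]
 [256. 172.]
 [245. 245.]] [array([0.3675, 0.1086]), array([0.4395, 0.1038]), array([0.4387, 0.0566]), array([0.3662, 0.0585])]
0.89 [79.4, 204.5, 154.2, 273.1] [[ 76. 210.]
 [144. 197.]
 [158. 270.]
 [ 90. 282.]] [array([0.3793, 0.2198]), array([0.4007, 0.1566]), array([0.3282, 0.1406]), array([0.3047, 0.2077])]
0.69 [326.9, 214.4, 403.4, 277.0] [[328. 214.]
 [397. 214.]
 [397. 274.]
 [328. 274.]] [array([ 0.4083, -0.0159]), array([ 0.4173, -0.0806]), array([ 0.3562, -0.0953]), array([ 0.3467, -0.0273])]
```

View pics/w2.png

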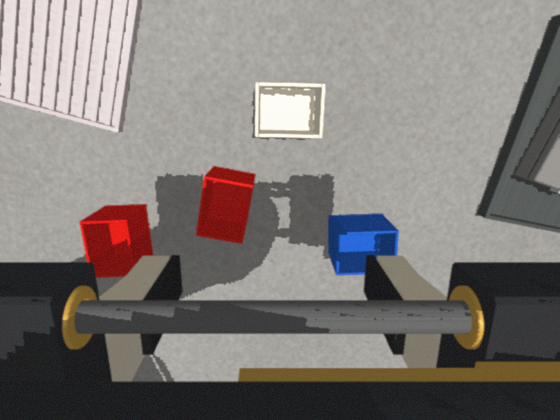

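The white trough is confirmed at (289,110) in the wrist view, standing mouth up. The reds are at (225,205) and (115,240), and the blue is at (363,243).

The tool only shifts and yaws, so I'll pivot the trough in a light grip. I grip its near upper corner over the 60 mm faces, then arc forward over the far bottom edge.

Request:
servo_tool --targets '[{"dx": 2.4, "dy": -0.4, "dz": -2, "spin": -0.02, "grip": 100}, {"dx": 4.75, "dy": -0.7, "dz": -4, "spin": -0.028, "grip": 100}, {"dx": 4.75, "dy": -0.7, "dz": -7, "spin": -0.028, "grip": 100}, {"dx": 4.75, "dy": -0.7, "dz": -10, "spin": -0.028, "grip": 100}, {"dx": 4.75, "dy": -0.7, "dz": -13, "spin": -0.028, "grip": 100}, {"dx": 4.75, "dy": -0.7, "dz": -15, "spin": -0.028, "grip": 100}, {"dx": 4.75, "dy": -0.7, "dz": -16.5, "spin": -0.028, "grip": 100}, {"dx": 4.75, "dy": -0.7, "dz": -17.5, "spin": -0.028, "grip": 100}, {"dx": 4.75, "dy": -0.7, "dz": -17.9, "spin": -0.028, "grip": 100}, {"dx": 4.75, "dy": -0.7, "dz": -17.9, "spin": -0.028, "grip": 100}]'

```text
time_s: 3.05
tcp_pos: [0.4719, 0.0335, 0.0466]
eef_rot: [180.0, 0.1, 6.5]
contact_force: [-0.0, 0.5, 0.4]
gripper_width: 0.0875
```

Request:
servo_tool --targets '[{"dx": 0, "dy": 0, "dz": 0, "spin": 0, "grip": 80}, {"dx": 0, "dy": 0, "dz": 0, "spin": 0, "grip": 75}, {"dx": 0, "dy": 0, "dz": 0, "spin": 0, "grip": 70}, {"dx": 0, "dy": 0, "dz": 0, "spin": 0, "grip": 65}, {"dx": 0, "dy": 0, "dz": 0, "spin": 0, "grip": 60}, {"dx": 0, "dy": 0, "dz": 0, "spin": 0, "grip": 60}, {"dx": 0, "dy": 0, "dz": 0, "spin": 0, "grip": 60}, {"dx": 0, "dy": 0, "dz": 0, "spin": 0, "grip": 60}, {"dx": 0, "dy": 0, "dz": 0, "spin": 0, "grip": 60}, {"dx": 0, "dy": 0, "dz": 0, "spin": 0, "grip": 60}]' --squeeze 3

```text
time_s: 3.88
tcp_pos: [0.4726, 0.033, 0.0478]
eef_rot: [-180.0, -0.0, 6.4]
contact_force: [-0.2, 0.5, 3.8]
gripper_width: 0.06
```

Request:
servo_tool --targets '[{"dx": 0.1, "dy": 0, "dz": 0.1, "spin": 0, "grip": 60}, {"dx": 0.2, "dy": 0, "dz": 0.2, "spin": 0, "grip": 60}, {"dx": 0.3, "dy": 0, "dz": 0.3, "spin": 0, "grip": 60}, {"dx": 0.4, "dy": 0, "dz": 0.35, "spin": 0, "grip": 60}, {"dx": 0.5, "dy": 0.1, "dz": 0.4, "spin": 0, "grip": 60}, {"dx": 0.6, "dy": 0.1, "dz": 0.5, "spin": 0, "grip": 60}, {"dx": 0.7, "dy": 0.1, "dz": 0.55, "spin": 0, "grip": 60}, {"dx": 0.8, "dy": 0.1, "dz": 0.6, "spin": 0, "grip": 60}, {"dx": 0.8, "dy": 0.1, "dz": 0.6, "spin": 0, "grip": 60}, {"dx": 0.8, "dy": 0.1, "dz": 0.6, "spin": 0, "grip": 60}]'

```text
time_s: 4.72
tcp_pos: [0.4803, 0.0339, 0.0535]
eef_rot: [180.0, 0.0, 6.4]
contact_force: [0.2, 0.2, -2.0]
gripper_width: 0.06
```

Run:
```python
from h import *
w=shot("wrist","w3");t=shot("scene","s3")
cv2.imwrite("pics/v3.png",np.hstack([cv2.resize(t[150:250,190:330],(560,400)),cv2.resize(w[210:420,170:380],(240,400))[:, :240]]))
```

```text
(no output)
```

View pics/v3.png

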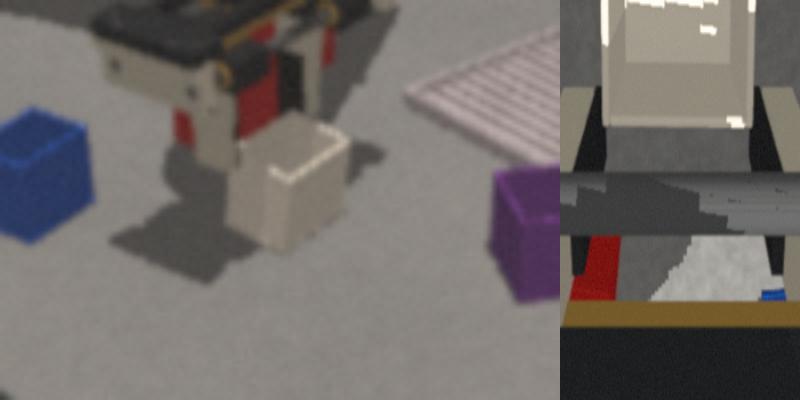

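The trough is gripped (width 60 mm) and its mouth seems to be starting to tilt towards the scene camera. I'll go on along the arc.

Request:
servo_tool --targets '[{"dx": 0.25, "dy": 0, "dz": 0.1, "spin": 0, "grip": 60}, {"dx": 0.5, "dy": 0, "dz": 0.25, "spin": 0, "grip": 60}, {"dx": 0.8, "dy": 0.1, "dz": 0.4, "spin": 0, "grip": 60}, {"dx": 1.1, "dy": 0.1, "dz": 0.5, "spin": 0, "grip": 60}, {"dx": 1.4, "dy": 0.15, "dz": 0.6, "spin": 0, "grip": 60}, {"dx": 1.7, "dy": 0.2, "dz": 0.65, "spin": 0, "grip": 60}, {"dx": 2, "dy": 0.2, "dz": 0.7, "spin": 0, "grip": 60}, {"dx": 2.3, "dy": 0.25, "dz": 0.7, "spin": 0, "grip": 60}, {"dx": 2.3, "dy": 0.25, "dz": 0.7, "spin": 0, "grip": 60}, {"dx": 2.3, "dy": 0.25, "dz": 0.7, "spin": 0, "grip": 60}]'

```text
time_s: 5.65
tcp_pos: [0.5033, 0.0364, 0.0604]
eef_rot: [180.0, 0.0, 6.4]
contact_force: [-0.1, 0.4, -0.5]
gripper_width: 0.0597
```

Run:
```python
from h import *
c=r.get_calibration("wrist");w=shot("wrist","w4");t=shot("scene","s4")
cv2.imwrite("pics/v4.png",np.hstack([cv2.resize(t[160:240,210:290],(400,400)),cv2.resize(w[50:420,80:450],(400,400))]))
```

```text
(no output)
```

View pics/v4.png

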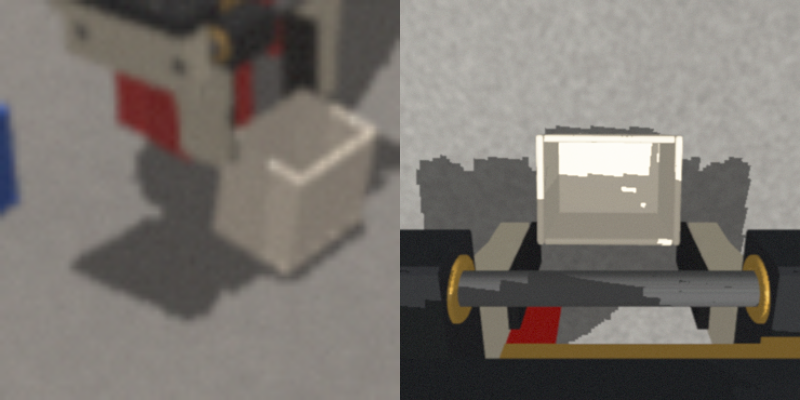

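```bash
cat >> h.py <<'E'
def tilt(img,c):  # img corners: far-left, far-right, near-right, near-left of the rim -> pose in world
    o=np.array([[23,30,0],[23,-30,0],[-23,-30,0],[-23,30,0]],float)/1000
    n,rv,tv,e=cv2.solvePnPGeneric(o,np.array(img,float),np.array(c["K"]),None,flags=cv2.SOLVEPNP_IPPE)
    T=np.array(c["extrinsics"])
    for a,b,q in zip(rv,tv,e):
        R=T[:3,:3]@cv2.Rodrigues(a)[0];p=T[:3,:3]@b.ravel()+T[:3,3]
        print("rim centre",p.round(4),"mouth normal",R[:,2].round(3),"fwd tilt deg",np.degrees(np.arctan2(R[0,2],R[2,2])).round(1),"err",q.round(2))
E
python3 - <<'E'
from h import *
c=r.get_calibration("wrist")
tilt([(206.7,174.9),(340.9,175.8),(339,276),(207.6,275)],c)
w=cv2.imread("pics/w4.png"); g=cv2.cvtColor(w,cv2.COLOR_BGR2GRAY)
for v in (178,180,270,272,274,276,278): print(v,g[v,195:220],g[v,330:350])
print(g[168:182,270],g[262:285,270])
E
```

```text
rim centre [0.527  0.0389 0.0628] mouth normal [0.147 0.032 0.989] fwd tilt deg 8.5 err [0.47]
rim centre [0.5282 0.0389 0.0626] mouth normal [0.496 0.046 0.867] fwd tilt deg 29.8 err [1.97]
178 [168 164 163 160 157 155 157 159 159 156 186 239 249 250 252 252 241 202
 227 250 251 251 251 251 251] [249 250 250 240 199 227 246 251 251 252 244 195 168 169 172 172 169 167
 168 170]
180 [167 161 162 160 159 160 160 157 159 158 184 237 248 251 251 251 242 208
 222 238 240 239 240 239 240] [250 250 251 237 198 228 247 251 251 252 249 202 167 166 167 168 167 164
 164 166]
270 [ 38  30  23  24  30  32  27  32  22  24  27  69 132 149 151 152 153 146
 139 138 141 147 148 143 147] [136 138 139 147 147 154 153 146 118  65  26  30  25  28  24  24  20  23
  22  28]
272 [ 26  23  32  18  24  32  24  23  28  26  22  71 125 150 152 154 150 147
 141 148 156 159 158 157 158] [240 201 156 146 151 152 154 146 120  64  35  26  24  29  28  24  27  27
  24  28]
274 [ 27  29  27  28  27  22  29  20  24  24  21  43  92 135 149 155 153 139
 129 141 151 152 155 153 153] [249 196 146 149 155 153 153 141 103  51  23  27  24  26  30  27  24  29
  23  20]
276 [ 26  27  32  30  19  28  23  20  27  24  26  30  31  51  75  95 106 101
  94  99 108 107 105 106 107] [187 128 108 121 131 130 119  98  54  28  25  27  30  24  27  22  21  29
  32  25]
278 [25 32 26 27 26 23 27 23 25 24 28 29 26 26 33 61 84 89 93 88 94 92 93 85
 88] [88 86 89 89 84 64 39 23 23 26 19 29 27 21 29 24 30 29 26 27]
[116  91  91  95  92 103 138 185 237 251 251 251 244 238] [135 136 138 140 135 137 135 138 140 151 159 159 155 144 120  92  87  86
  90  91  85  86  86]
```

PnP on the rim gives only about 8.5° of tilt, so the pad friction nearly holds the trough. I'll lift it slightly clear with a small up-down motion, so its own weight swings it.

Request:
servo_tool --targets '[{"dx": 0, "dy": 0, "dz": 0.8, "spin": 0, "grip": 60}, {"dx": 0, "dy": 0, "dz": 1.6, "spin": 0, "grip": 60}, {"dx": 0, "dy": 0, "dz": 1.0, "spin": 0, "grip": 60}, {"dx": 0, "dy": 0, "dz": 1.8, "spin": 0, "grip": 60}, {"dx": 0, "dy": 0, "dz": 1.2, "spin": 0, "grip": 60}, {"dx": 0, "dy": 0, "dz": 2.0, "spin": 0, "grip": 60}, {"dx": 0, "dy": 0, "dz": 1.4, "spin": 0, "grip": 60}, {"dx": 0, "dy": 0, "dz": 2.2, "spin": 0, "grip": 60}, {"dx": 0, "dy": 0, "dz": 2.2, "spin": 0, "grip": 60}, {"dx": 0, "dy": 0, "dz": 2.2, "spin": 0, "grip": 60}]'

```text
time_s: 6.58
tcp_pos: [0.5036, 0.0365, 0.083]
eef_rot: [-180.0, -0.0, 6.4]
contact_force: [-0.5, 0.2, -0.9]
gripper_width: 0.0601
```

Run:
```python
from h import *
w=shot("wrist","w5");t=shot("scene","s5");T=shot("top","t5")
cv2.imwrite("pics/v5.png",np.hstack([cv2.resize(t[160:240,210:290],(400,400)),cv2.resize(w[50:420,80:450],(400,400))]))
```

```text
(no output)
```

View pics/v5.png

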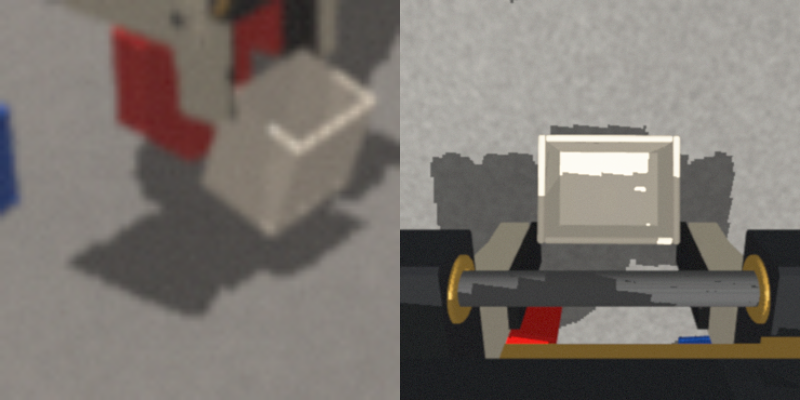

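The scene crop now shows the trough clearly tipped, about 20°, mouth towards the camera. I'll shift clear of the purple box, touch the low edge to the bench and drag forward so bench friction rolls it on.

Request:
servo_tool --targets '[{"dx": 0, "dy": -1.5, "dz": -0.3, "spin": 0, "grip": 60}, {"dx": 0, "dy": -3, "dz": -0.9, "spin": 0, "grip": 60}, {"dx": 0, "dy": -4.5, "dz": -1.6, "spin": 0, "grip": 60}, {"dx": 0, "dy": -4.5, "dz": -2.1, "spin": 0, "grip": 60}, {"dx": 0.2, "dy": -4.5, "dz": -2.4, "spin": 0, "grip": 60}, {"dx": 0.8, "dy": -4.4, "dz": -2.4, "spin": 0, "grip": 60}, {"dx": 1.4, "dy": -4.4, "dz": -2.35, "spin": 0, "grip": 60}, {"dx": 2.0, "dy": -4.3, "dz": -2.3, "spin": 0, "grip": 60}, {"dx": 2.6, "dy": -4.2, "dz": -2.25, "spin": 0, "grip": 60}, {"dx": 3.2, "dy": -4.2, "dz": -2.2, "spin": 0, "grip": 60}]'

```text
time_s: 7.57
tcp_pos: [0.5364, -0.0049, 0.0607]
eef_rot: [-180.0, -0.0, 6.5]
contact_force: [-0.2, 0.2, -0.3]
gripper_width: 0.0603
```

Run:
```python
from h import *
w=shot("wrist","w6");t=shot("scene","s6")
print(r.get_state()["contact_force"],r.get_state()["moment"])
cv2.imwrite("pics/v6.png",np.hstack([cv2.resize(t[170:250,190:270],(400,400)),cv2.resize(w[50:420,80:450],(400,400))]))
```

```text
[-1.01458951  0.83202982 -2.15665477] [-0.0306107   0.06968089  0.00165358]
```

View pics/v6.png

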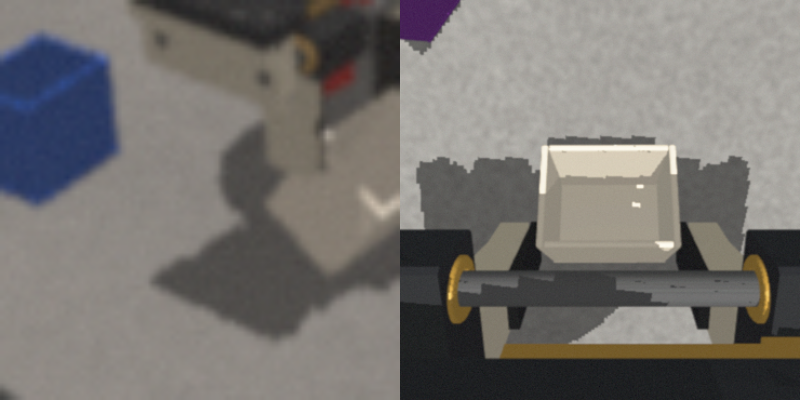

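The outer near wall now shows below the rim in the wrist view (rows 245–262 of the crop), so the tilt is about 40°. I'll continue the arc down to flat.

Request:
servo_tool --targets '[{"dx": 0.4, "dy": 0, "dz": -0.05, "spin": 0, "grip": 60}, {"dx": 0.8, "dy": 0.1, "dz": -0.1, "spin": 0, "grip": 60}, {"dx": 1.2, "dy": 0.1, "dz": -0.15, "spin": 0, "grip": 60}, {"dx": 1.6, "dy": 0.2, "dz": -0.2, "spin": 0, "grip": 60}, {"dx": 2.0, "dy": 0.2, "dz": -0.3, "spin": 0, "grip": 60}, {"dx": 2.4, "dy": 0.2, "dz": -0.4, "spin": 0, "grip": 60}, {"dx": 2.7, "dy": 0.3, "dz": -0.5, "spin": 0, "grip": 60}, {"dx": 3.0, "dy": 0.3, "dz": -0.65, "spin": 0, "grip": 60}, {"dx": 3.3, "dy": 0.3, "dz": -0.8, "spin": 0, "grip": 60}, {"dx": 3.3, "dy": 0.3, "dz": -0.8, "spin": 0, "grip": 60}]'

```text
time_s: 8.5
tcp_pos: [0.5693, -0.0022, 0.0524]
eef_rot: [-180.0, -0.1, 6.4]
contact_force: [2.0, 1.4, 3.3]
gripper_width: 0.0597
```

Request:
servo_tool --targets '[{"dx": 0.2, "dy": 0, "dz": -0.2, "spin": 0, "grip": 60}, {"dx": 0.4, "dy": 0, "dz": -0.4, "spin": 0, "grip": 60}, {"dx": 0.6, "dy": 0, "dz": -0.6, "spin": 0, "grip": 60}, {"dx": 0.7, "dy": 0, "dz": -0.8, "spin": 0, "grip": 60}, {"dx": 0.8, "dy": 0.1, "dz": -0.95, "spin": 0, "grip": 60}, {"dx": 0.9, "dy": 0.1, "dz": -1.05, "spin": 0, "grip": 60}, {"dx": 1.0, "dy": 0.1, "dz": -1.15, "spin": 0, "grip": 60}, {"dx": 1.1, "dy": 0.1, "dz": -1.2, "spin": 0, "grip": 60}, {"dx": 1.1, "dy": 0.1, "dz": -1.25, "spin": 0, "grip": 60}, {"dx": 1.1, "dy": 0.1, "dz": -1.25, "spin": 0, "grip": 60}]'

```text
time_s: 9.33
tcp_pos: [0.5791, -0.0017, 0.0399]
eef_rot: [180.0, 0.0, 6.4]
contact_force: [1.3, 1.0, 1.8]
gripper_width: 0.0601
```

Run:
```python
from h import *
w=shot("wrist","w7");t=shot("scene","s7")
print(r.get_state()["contact_force"],r.get_state()["tcp_pos"])
cv2.imwrite("pics/v7.png",np.hstack([cv2.resize(t[170:260,190:290],(400,400)),cv2.resize(w[50:420,80:450],(400,400))]))
```

```text
[ 1.96621432 -0.00428683  1.15794883] [ 0.57889357 -0.00175564  0.03987146]
```

View pics/v7.png

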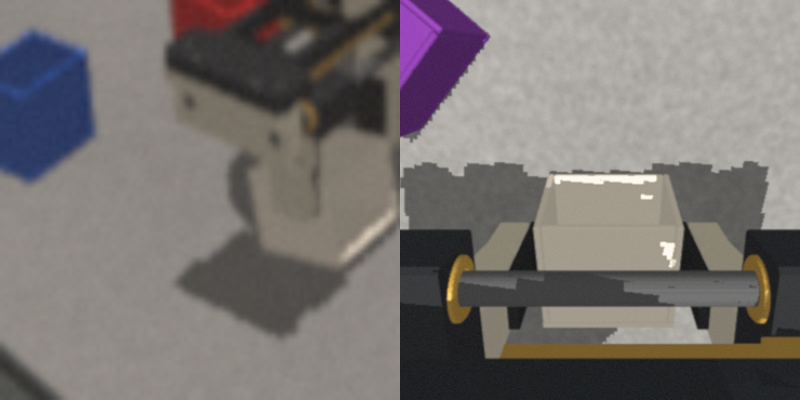

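The trough is nearly on its side: its outer wall is up, and the mouth faces +x (near rim at crop row 225, far rim at 175). I'll press down the last few mm, release, and retreat upward and back for a look.

Request:
servo_tool --targets '[{"dx": 0.1, "dy": 0, "dz": -0.1, "spin": 0, "grip": 60}, {"dx": 0.1, "dy": 0, "dz": -0.2, "spin": 0, "grip": 60}, {"dx": 0.1, "dy": 0, "dz": -0.3, "spin": 0, "grip": 60}, {"dx": 0.1, "dy": 0, "dz": -0.4, "spin": 0, "grip": 60}, {"dx": 0.1, "dy": 0, "dz": -0.5, "spin": 0, "grip": 60}, {"dx": 0.1, "dy": 0, "dz": -0.6, "spin": 0, "grip": 60}, {"dx": 0.1, "dy": 0, "dz": -0.6, "spin": 0, "grip": 66}, {"dx": 0.1, "dy": 0, "dz": -0.6, "spin": 0, "grip": 70}, {"dx": 0.1, "dy": 0, "dz": -0.6, "spin": 0, "grip": 85}, {"dx": 0.1, "dy": 0, "dz": -0.6, "spin": 0, "grip": 100}]'

```text
time_s: 10.27
tcp_pos: [0.579, -0.0019, 0.0334]
eef_rot: [180.0, 0.1, 6.4]
contact_force: [0.1, 0.3, -0.5]
gripper_width: 0.0698
```

Request:
servo_tool --targets '[{"dx": 0, "dy": 0, "dz": 0, "spin": 0, "grip": 100}, {"dx": 0, "dy": 0, "dz": 0, "spin": 0, "grip": 100}, {"dx": 0, "dy": 0, "dz": 2, "spin": 0, "grip": 100}, {"dx": -1, "dy": 0, "dz": 5, "spin": 0, "grip": 100}, {"dx": -4, "dy": 0, "dz": 8, "spin": 0, "grip": 100}, {"dx": -7, "dy": 0, "dz": 11, "spin": 0, "grip": 100}, {"dx": -10, "dy": 0, "dz": 14, "spin": 0, "grip": 100}, {"dx": -11, "dy": 0, "dz": 16, "spin": 0, "grip": 100}, {"dx": -11, "dy": 0, "dz": 16, "spin": 0, "grip": 100}, {"dx": -11, "dy": 0, "dz": 16, "spin": 0, "grip": 100}]'

```text
time_s: 11.1
tcp_pos: [0.4704, -0.0013, 0.1959]
eef_rot: [-179.9, -0.2, 6.5]
contact_force: [0.1, -0.2, -0.6]
gripper_width: 0.0879
```

Run:
```python
from h import *
c=r.get_calibration("wrist");s=r.get_state();w=shot("wrist","w8");t=shot("scene","s8")
print(s["tcp_pos"],s["time_s"])
for d in r.cut_out("trough_center","wrist"):
    m=d["mask"].astype(np.uint8);ys,xs=np.nonzero(m);q=cv2.boxPoints(cv2.minAreaRect(np.c_[xs,ys].astype(np.float32)))
    print(d["p"],q.round(),[pix2w("wrist",u,v,.046,c)[:2].round(4) for u,v in q])
print({k:np.array(v).round(4).tolist() for k,v in c.items()})
cv2.imwrite("pics/v8.png",np.hstack([cv2.resize(t[150:270,170:290],(400,400)),cv2.resize(w[0:300,150:450],(400,400))]))
```

```text
[ 0.47039614 -0.00125871  0.19590493] 11.1
0.95 [[251.  33.]
 [327.  33.]
 [327. 108.]
 [251. 108.]] [array([0.5966, 0.0302]), array([ 0.6032, -0.028 ]), array([ 0.5483, -0.0366]), array([0.5413, 0.0248])]
0.81 [[141. 290.]
 [152. 211.]
 [211. 219.]
 [200. 299.]] [array([0.3645, 0.1126]), array([0.4446, 0.1033]), array([0.4427, 0.051 ]), array([0.3618, 0.0566])]
0.76 [[290. 257.]
 [357. 257.]
 [357. 300.]
 [290. 300.]] [array([ 0.4144, -0.0233]), array([ 0.4213, -0.0844]), array([ 0.3775, -0.0923]), array([ 0.3703, -0.0289])]
0.73 [[161.   0.]
 [188.   0.]
 [188.  13.]
 [161.  13.]] [array([0.6115, 0.0996]), array([0.6138, 0.0794]), array([0.605, 0.079]), array([0.6027, 0.0994])]
0.67 [[ 49. 261.]
 [ 67. 233.]
 [121. 268.]
 [102. 296.]] [array([0.3855, 0.1972]), array([0.4153, 0.1789]), array([0.3857, 0.1313]), array([0.3543, 0.149 ])]
{'K': [[364.0486, 0.0, 272.5868], [0.0, 364.0486, 211.5035], [0.0, 0.0, 1.0]], 'extrinsics': [[0.1127, -0.9517, -0.2857, 0.5478], [-0.9936, -0.1082, -0.0313, 0.0075], [-0.0012, 0.2874, -0.9578, 0.354], [0.0, 0.0, 0.0, 1.0]]}
```

View pics/v8.png

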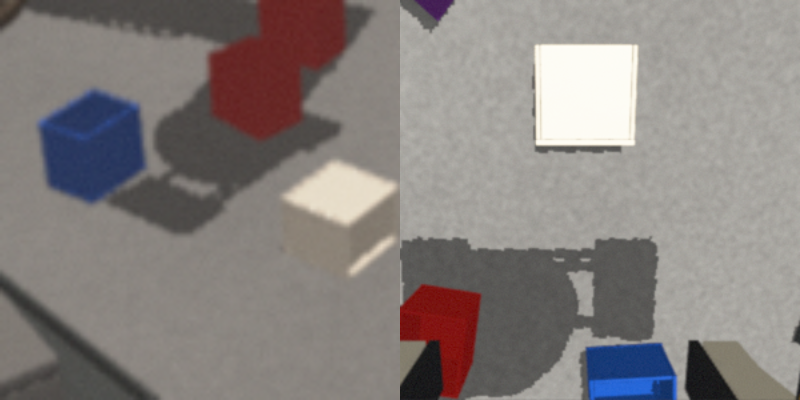

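The trough lies flat on its side, released: white face up, mouth towards +x, in the wrist crop at (535–637, 45–145). Next I grip its other (closed) end at the near upper corner, lift with the same small motion, and shift to −y.

Request:
servo_tool --targets '[{"dx": 2, "dy": -0.2, "dz": -1, "spin": 0, "grip": 100}, {"dx": 5, "dy": -0.4, "dz": -3, "spin": 0, "grip": 100}, {"dx": 7.2, "dy": -0.5, "dz": -6, "spin": 0, "grip": 100}, {"dx": 7.2, "dy": -0.5, "dz": -9, "spin": 0, "grip": 100}, {"dx": 7.2, "dy": -0.5, "dz": -12, "spin": 0, "grip": 100}, {"dx": 7.2, "dy": -0.5, "dz": -14, "spin": 0, "grip": 100}, {"dx": 7.2, "dy": -0.5, "dz": -15.2, "spin": 0, "grip": 100}, {"dx": 7.2, "dy": -0.5, "dz": -15.8, "spin": 0, "grip": 100}, {"dx": 7.2, "dy": -0.5, "dz": -15.8, "spin": 0, "grip": 100}, {"dx": 7.2, "dy": -0.5, "dz": -15.8, "spin": 0, "grip": 85}]'

```text
time_s: 12.08
tcp_pos: [0.5423, -0.0068, 0.0355]
eef_rot: [180.0, 0.1, 6.4]
contact_force: [-0.0, 0.6, -0.6]
gripper_width: 0.0847
```

Request:
servo_tool --targets '[{"dx": 0, "dy": 0, "dz": 0, "spin": 0, "grip": 75}, {"dx": 0, "dy": 0, "dz": 0, "spin": 0, "grip": 70}, {"dx": 0, "dy": 0, "dz": 0, "spin": 0, "grip": 65}, {"dx": 0, "dy": 0, "dz": 0, "spin": 0, "grip": 60}, {"dx": 0, "dy": 0, "dz": 0, "spin": 0, "grip": 60}, {"dx": 0, "dy": 0, "dz": 0, "spin": 0, "grip": 60}, {"dx": 0, "dy": 0, "dz": 0, "spin": 0, "grip": 60}, {"dx": 0, "dy": 0, "dz": 0, "spin": 0, "grip": 60}, {"dx": 0, "dy": 0, "dz": 0.2, "spin": 0, "grip": 60}, {"dx": 0, "dy": 0, "dz": 0.5, "spin": 0, "grip": 60}]' --squeeze 3

```text
time_s: 12.92
tcp_pos: [0.5416, -0.0068, 0.0406]
eef_rot: [180.0, 0.1, 6.4]
contact_force: [-0.7, 0.0, -0.9]
gripper_width: 0.0598
```

Request:
servo_tool --targets '[{"dx": 0, "dy": 0, "dz": 0.8, "spin": 0, "grip": 60}, {"dx": 0, "dy": -0.5, "dz": 1.6, "spin": 0, "grip": 60}, {"dx": 0, "dy": -1, "dz": 2.4, "spin": 0, "grip": 60}, {"dx": 0, "dy": -1.5, "dz": 1.7, "spin": 0, "grip": 60}, {"dx": 0, "dy": -2, "dz": 2.5, "spin": 0, "grip": 60}, {"dx": 0, "dy": -2.5, "dz": 1.8, "spin": 0, "grip": 60}, {"dx": 0, "dy": -3, "dz": 2.6, "spin": 0, "grip": 60}, {"dx": 0, "dy": -3.5, "dz": 1.9, "spin": 0, "grip": 60}, {"dx": 0, "dy": -4, "dz": 2.7, "spin": 0, "grip": 60}, {"dx": 0, "dy": -4, "dz": 2.7, "spin": 0, "grip": 60}]'

```text
time_s: 13.75
tcp_pos: [0.5424, -0.0475, 0.0688]
eef_rot: [180.0, -0.0, 6.4]
contact_force: [0.8, 0.6, -1.4]
gripper_width: 0.0601
```

```bash
cat >> h.py <<'E'
def fit(off=np.array([.007,0,.004]),L=.056,H=.046,a=.052,h=.042,yaw=6.4,cams=("wrist","scene"),free=False):
    """second pivot: find forward tilt about the grip point by silhouette overlap"""
    p=r.get_state()["tcp_pos"];cy,sy=np.cos(np.radians(yaw)),np.sin(np.radians(yaw));Rz=np.array([[cy,-sy,0],[sy,cy,0],[0,0,1]])
    for cam in cams:
        c=r.get_calibration(cam);r.capture(cam);ds=r.cut_out("trough_center",cam)
        K=np.array(c["K"]);T=np.linalg.inv(np.array(c["extrinsics"]));best=[]
        for th in range(-5,100,3):
          for da in ((0,) if not free else (-.004,0,.004)):
            t=np.radians(th);Ry=np.array([[np.cos(t),0,np.sin(t)],[0,1,0],[-np.sin(t),0,np.cos(t)]])
            B=np.array([[x,y,z] for x in (a-L,a) for y in (-.03,.03) for z in (-h,H-h)])
            P=(p+Rz@off+np.array([0,0,da]))+(Rz@Ry@B.T).T
            q=(K@(T[:3,:3]@P.T+T[:3,3:])).T;q=(q[:,:2]/q[:,2:]).astype(np.float32)
            m=np.zeros((420,560),np.uint8);cv2.fillConvexPoly(m,cv2.convexHull(q).astype(int),1);m=m>0
            for d in ds: best.append(((m&d["mask"]).sum()/max((m|d["mask"]).sum(),1),th,da))
        print(cam,[(round(x,3),y,z) for x,y,z in sorted(best)[-4:][::-1]])
E
python3 - <<'E'
from h import *
print(r.get_state()["tcp_pos"],r.get_state()["time_s"],r.get_state()["gripper_width"])
fit()
E
```

```text
[ 0.54242657 -0.04753478  0.06884902] 13.75 0.06012686406087582
wrist [(np.float64(0.981), 28, 0), (np.float64(0.964), 25, 0), (np.float64(0.954), 22, 0), (np.float64(0.947), 19, 0)]
scene [(np.float64(0.937), 19, 0), (np.float64(0.933), 16, 0), (np.float64(0.927), 22, 0), (np.float64(0.895), 13, 0)]
```

Request:
servo_tool --targets '[{"dx": 0, "dy": 0, "dz": 1.0, "spin": 0, "grip": 60}, {"dx": 0, "dy": 0, "dz": 0.1, "spin": 0, "grip": 60}, {"dx": 0, "dy": 0, "dz": 1.1, "spin": 0, "grip": 60}, {"dx": 0, "dy": 0, "dz": 0.1, "spin": 0, "grip": 60}, {"dx": 0, "dy": 0, "dz": 1.1, "spin": 0, "grip": 60}, {"dx": 0, "dy": 0, "dz": 0.1, "spin": 0, "grip": 60}, {"dx": 0, "dy": 0, "dz": 1.1, "spin": 0, "grip": 60}, {"dx": 0, "dy": 0, "dz": 0.1, "spin": 0, "grip": 60}, {"dx": 0, "dy": 0, "dz": -0.5, "spin": 0, "grip": 60}, {"dx": 0, "dy": 0, "dz": -0.7, "spin": 0, "grip": 60}]'

```text
time_s: 14.78
tcp_pos: [0.5415, -0.0467, 0.0603]
eef_rot: [-180.0, 0.1, 6.4]
contact_force: [-0.4, 0.1, -0.9]
gripper_width: 0.0597
```

Run:
```python
from h import *
print(r.get_state()["tcp_pos"],r.get_state()["time_s"])
fit(free=True)
```

```text
[ 0.54152988 -0.04669819  0.06032056] 14.7833
wrist [(np.float64(0.974), 31, 0), (np.float64(0.964), 34, -0.004), (np.float64(0.959), 34, 0), (np.float64(0.94), 31, -0.004)]
scene [(np.float64(0.869), 34, 0), (np.float64(0.861), 31, 0), (np.float64(0.861), 34, -0.004), (np.float64(0.855), 37, -0.004)]
```

Request:
servo_tool --targets '[{"dx": 0.3, "dy": 0, "dz": -0.2, "spin": 0, "grip": 60}, {"dx": 0.7, "dy": 0.1, "dz": -0.2, "spin": 0, "grip": 60}, {"dx": 1.1, "dy": 0.1, "dz": -0.15, "spin": 0, "grip": 60}, {"dx": 1.5, "dy": 0.1, "dz": -0.1, "spin": 0, "grip": 60}, {"dx": 2.0, "dy": 0.2, "dz": -0.05, "spin": 0, "grip": 60}, {"dx": 2.5, "dy": 0.2, "dz": 0, "spin": 0, "grip": 60}, {"dx": 3.0, "dy": 0.3, "dz": 0, "spin": 0, "grip": 60}, {"dx": 3.5, "dy": 0.3, "dz": 0, "spin": 0, "grip": 60}, {"dx": 4.0, "dy": 0.4, "dz": 0, "spin": 0, "grip": 60}, {"dx": 4.0, "dy": 0.4, "dz": 0, "spin": 0, "grip": 60}]'

```text
time_s: 15.82
tcp_pos: [0.5834, -0.0424, 0.061]
eef_rot: [180.0, -0.0, 6.4]
contact_force: [-0.1, -0.5, -2.2]
gripper_width: 0.0597
```

Run:
```python
from h import *
print(r.get_state()["tcp_pos"],r.get_state()["contact_force"])
fit(free=True)
```

```text
[ 0.58340226 -0.04241483  0.06099289] [-0.14728604 -0.53743229 -2.24036795]
wrist [(np.float64(0.974), 31, 0), (np.float64(0.961), 34, -0.004), (np.float64(0.957), 34, 0), (np.float64(0.942), 31, -0.004)]
scene [(np.float64(0.938), 31, 0), (np.float64(0.926), 28, 0), (np.float64(0.904), 31, -0.004), (np.float64(0.899), 34, 0)]
```

Request:
servo_tool --targets '[{"dx": 0.1, "dy": 0, "dz": -0.3, "spin": 0, "grip": 60}, {"dx": 0.5, "dy": 0.1, "dz": -0.45, "spin": 0, "grip": 60}, {"dx": 1.0, "dy": 0.1, "dz": -0.5, "spin": 0, "grip": 60}, {"dx": 1.5, "dy": 0.1, "dz": -0.5, "spin": 0, "grip": 60}, {"dx": 2.0, "dy": 0.2, "dz": -0.45, "spin": 0, "grip": 60}, {"dx": 2.5, "dy": 0.2, "dz": -0.4, "spin": 0, "grip": 60}, {"dx": 3.0, "dy": 0.3, "dz": -0.35, "spin": 0, "grip": 60}, {"dx": 3.5, "dy": 0.3, "dz": -0.3, "spin": 0, "grip": 60}, {"dx": 4.0, "dy": 0.4, "dz": -0.3, "spin": 0, "grip": 60}, {"dx": 4.0, "dy": 0.4, "dz": -0.3, "spin": 0, "grip": 60}]'

```text
time_s: 16.85
tcp_pos: [0.6233, -0.0385, 0.0578]
eef_rot: [180.0, -0.0, 6.4]
contact_force: [0.6, -0.3, -0.8]
gripper_width: 0.06
```

Run:
```python
from h import *
print(r.get_state()["tcp_pos"],r.get_state()["contact_force"])
fit(free=True)
```

```text
[ 0.62334489 -0.03850455  0.05777598] [ 0.61176007 -0.30490277 -0.80820937]
wrist [(np.float64(0.891), 52, -0.004), (np.float64(0.885), 55, -0.004), (np.float64(0.884), 58, 0), (np.float64(0.881), 58, -0.004)]
scene [(np.float64(0.834), 52, 0.004), (np.float64(0.819), 55, 0.004), (np.float64(0.809), 49, 0.004), (np.float64(0.806), 58, 0.004)]
```

Request:
servo_tool --targets '[{"dx": 0.4, "dy": 0, "dz": -0.05, "spin": 0, "grip": 60}, {"dx": 0.8, "dy": 0.1, "dz": -0.1, "spin": 0, "grip": 60}, {"dx": 1.2, "dy": 0.1, "dz": -0.15, "spin": 0, "grip": 60}, {"dx": 1.6, "dy": 0.2, "dz": -0.2, "spin": 0, "grip": 60}, {"dx": 2.0, "dy": 0.2, "dz": -0.3, "spin": 0, "grip": 60}, {"dx": 2.4, "dy": 0.2, "dz": -0.4, "spin": 0, "grip": 60}, {"dx": 2.8, "dy": 0.3, "dz": -0.6, "spin": 0, "grip": 60}, {"dx": 3.1, "dy": 0.3, "dz": -0.8, "spin": 0, "grip": 60}, {"dx": 3.4, "dy": 0.3, "dz": -1.0, "spin": 0, "grip": 60}, {"dx": 3.4, "dy": 0.3, "dz": -1.0, "spin": 0, "grip": 60}]'

```text
time_s: 17.88
tcp_pos: [0.6575, -0.0352, 0.0479]
eef_rot: [-180.0, -0.1, 6.4]
contact_force: [2.7, 1.4, 3.2]
gripper_width: 0.0598
```

Run:
```python
from h import *
print(r.get_state()["tcp_pos"],r.get_state()["contact_force"])
fit(free=True)
```

```text
[ 0.6575213  -0.0352185   0.04794104] [2.70416214 1.35657003 3.22324934]
wrist [(np.float64(0.72), 82, 0.004), (np.float64(0.705), 85, 0), (np.float64(0.703), 85, 0.004), (np.float64(0.692), 88, 0)]
scene [(np.float64(0.674), 82, 0.004), (np.float64(0.674), 79, 0.004), (np.float64(0.67), 76, 0.004), (np.float64(0.663), 82, 0)]
```

Request:
servo_tool --targets '[{"dx": 0.1, "dy": 0, "dz": -0.1, "spin": 0, "grip": 60}, {"dx": 0.2, "dy": 0, "dz": -0.2, "spin": 0, "grip": 60}, {"dx": 0.2, "dy": 0, "dz": -0.3, "spin": 0, "grip": 60}, {"dx": 0.2, "dy": 0, "dz": -0.4, "spin": 0, "grip": 60}, {"dx": 0.2, "dy": 0, "dz": -0.5, "spin": 0, "grip": 60}, {"dx": 0.2, "dy": 0, "dz": -0.6, "spin": 0, "grip": 60}, {"dx": 0.2, "dy": 0, "dz": -0.6, "spin": 0, "grip": 66}, {"dx": 0.2, "dy": 0, "dz": -0.6, "spin": 0, "grip": 70}, {"dx": 0.2, "dy": 0, "dz": -0.6, "spin": 0, "grip": 85}, {"dx": 0.2, "dy": 0, "dz": -0.6, "spin": 0, "grip": 100}]'

```text
time_s: 18.92
tcp_pos: [0.6569, -0.0361, 0.0412]
eef_rot: [180.0, 0.2, 6.4]
contact_force: [0.3, 0.2, 0.3]
gripper_width: 0.0694
```

Request:
servo_tool --targets '[{"dx": 0, "dy": 0, "dz": 0, "spin": 0, "grip": 100}, {"dx": 0, "dy": 0, "dz": 0, "spin": 0, "grip": 100}, {"dx": 0, "dy": 0, "dz": 2, "spin": 0, "grip": 100}, {"dx": -1, "dy": 0, "dz": 5, "spin": 0, "grip": 100}, {"dx": -4, "dy": 0, "dz": 8, "spin": 0, "grip": 100}, {"dx": -7, "dy": 0, "dz": 11, "spin": 0, "grip": 100}, {"dx": -10, "dy": 0, "dz": 14, "spin": 0, "grip": 100}, {"dx": -12, "dy": 0, "dz": 17, "spin": 0, "grip": 100}, {"dx": -12, "dy": 0, "dz": 17, "spin": 0, "grip": 100}, {"dx": -12, "dy": 0, "dz": 17, "spin": 0, "grip": 100}]'

```text
time_s: 19.75
tcp_pos: [0.5384, -0.0354, 0.215]
eef_rot: [-179.9, -0.3, 6.5]
contact_force: [0.6, -0.2, -0.6]
gripper_width: 0.0874
```

Run:
```python
from h import *
c=r.get_calibration("wrist");s=r.get_state();w=shot("wrist","w9");t=shot("scene","s9")
print(s["tcp_pos"],s["time_s"])
for d in r.cut_out("trough_center","wrist")[:2]:
    m=d["mask"].astype(np.uint8);ys,xs=np.nonzero(m);q=cv2.boxPoints(cv2.minAreaRect(np.c_[xs,ys].astype(np.float32)))
    print(d["p"],q.round(),[pix2w("wrist",u,v,.056,c)[:2].round(4) for u,v in q])
r.capture("top")
for d in r.cut_out("rack","top")[:1]:
    m=d["mask"].astype(np.uint8);ys,xs=np.nonzero(m);q=cv2.boxPoints(cv2.minAreaRect(np.c_[xs,ys].astype(np.float32)))
    P=[pix2w("top",u,v,.012)[:2].round(4) for u,v in q];print("rack",d["p"],q.round(1),P,np.mean(P,0))
for d in r.cut_out("dish_center","top")[:1]:
    ys,xs=np.nonzero(d["mask"]);print("dish",pix2w("top",xs.mean(),ys.mean(),.022))
cv2.imwrite("pics/v9.png",np.hstack([cv2.resize(t[150:270,170:290],(400,400)),cv2.resize(w[0:300,150:450],(400,400))]))
```

```text
[ 0.53838497 -0.03539817  0.21500905] 19.75
0.9 [[ 72.  54.]
 [118. -10.]
 [185.  37.]
 [139. 102.]] [array([0.6345, 0.1384]), array([0.6851, 0.1009]), array([0.6572, 0.0482]), array([0.6034, 0.0844])]
0.69 [[249. 334.]
 [309. 334.]
 [309. 368.]
 [249. 368.]] [array([ 0.3903, -0.0279]), array([ 0.3972, -0.0881]), array([ 0.3564, -0.0939]), array([ 0.3493, -0.0317])]
```

View pics/v9.png

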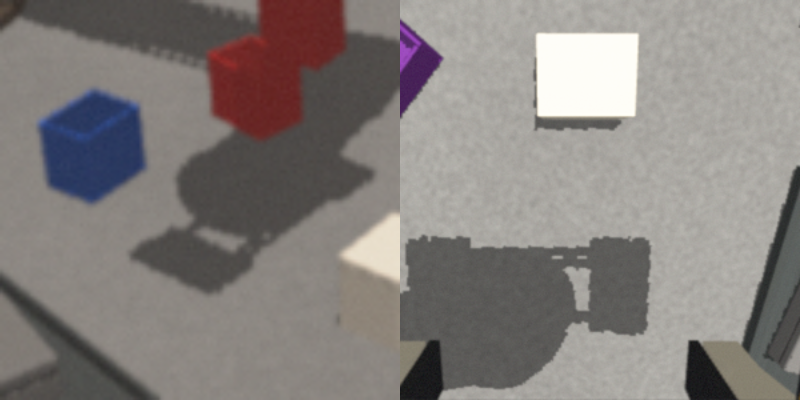

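The trough stands mouth down on the bench, closed white bottom up, at wrist-crop (536–638, 33–117); nothing else has moved. Next I measure it and the rack for the transfer.

Run:
```python
from h import *
c=r.get_calibration("wrist")
P=np.array([pix2w("wrist",u,v,.056,c)[:2] for u,v in [(252,24.75),(328.5,24.75),(327,87),(252.7,87)]]);print("trough",P.round(4).tolist(),P.mean(0).round(4))
def fitr(q):
    P=np.array([pix2w("top",u,v,.012)[:2] for u,v in q]);C=P.mean(0);print(P.round(3).tolist(),C.round(4));
    (cx,s,a)=cv2.minAreaRect(P.astype(np.float32));return C
C=fitr([(104,201),(207.5,210),(201.5,269),(96,259)])
im=r.capture("top")
ds=r.cut_out("rack","top");ds=[d for d in ds if d["mask"].sum()>2500]
for d in ds:
    ys,xs=np.nonzero(d["mask"]);R=cv2.minAreaRect(np.c_[xs,ys].astype(np.float32));print(d["p"],R);fitr(cv2.boxPoints(R))
# brightness-based outline of the rack region
g=im[185:285,80:222].astype(int);mk=((g.min(2)>118)).astype(np.uint8)
mk=cv2.morphologyEx(mk,cv2.MORPH_CLOSE,np.ones((5,5)));n,l,st,_=cv2.connectedComponentsWithStats(mk);k=1+st[1:,4].argmax()
ys,xs=np.nonzero(l==k);R=cv2.minAreaRect(np.c_[xs+80,ys+185].astype(np.float32));print("thr",R,st[k]);fitr(cv2.boxPoints(R))
for d in r.cut_out("dish_center","top")[:1]:
    ys,xs=np.nonzero(d["mask"]);print("dish",pix2w("top",xs.mean(),ys.mean(),.02))
```

```text
trough [[0.6698, -0.0047], [0.6765, -0.0636], [0.6312, -0.0696], [0.6244, -0.0097]] [ 0.6505 -0.0369]
[[0.62, 0.429], [0.591, 0.182], [0.452, 0.197], [0.482, 0.446]] [0.5361 0.3133]
thr ((117.5, 197.5), (25.0, 75.0), 90.0) [   0    0   76   26 1010]
[[0.66, 0.488], [0.655, 0.307], [0.594, 0.307], [0.6, 0.486]] [0.6272 0.3968]
```

Request:
servo_tool --targets '[{"dx": 3.5, "dy": 0, "dz": -1, "spin": 0, "grip": 100}, {"dx": 7, "dy": -0.1, "dz": -2, "spin": 0, "grip": 100}, {"dx": 10, "dy": -0.1, "dz": -4, "spin": 0, "grip": 100}, {"dx": 11.2, "dy": -0.1, "dz": -7, "spin": 0, "grip": 100}, {"dx": 11.2, "dy": -0.1, "dz": -10, "spin": 0, "grip": 100}, {"dx": 11.2, "dy": -0.1, "dz": -13, "spin": 0, "grip": 100}, {"dx": 11.2, "dy": -0.1, "dz": -16, "spin": 0, "grip": 100}, {"dx": 11.2, "dy": -0.1, "dz": -18, "spin": 0, "grip": 100}, {"dx": 11.2, "dy": -0.1, "dz": -18.9, "spin": 0, "grip": 100}, {"dx": 11.2, "dy": -0.1, "dz": -18.9, "spin": 0, "grip": 100}]'

```text
time_s: 21.03
tcp_pos: [0.6486, -0.037, 0.0201]
eef_rot: [180.0, 0.3, 6.4]
contact_force: [-0.5, 0.1, 0.3]
gripper_width: 0.0871
```

Request:
servo_tool --targets '[{"dx": 0, "dy": 0, "dz": 0, "spin": 0, "grip": 80}, {"dx": 0, "dy": 0, "dz": 0, "spin": 0, "grip": 75}, {"dx": 0, "dy": 0, "dz": 0, "spin": 0, "grip": 70}, {"dx": 0, "dy": 0, "dz": 0, "spin": 0, "grip": 65}, {"dx": 0, "dy": 0, "dz": 0, "spin": 0, "grip": 60}, {"dx": 0, "dy": 0, "dz": 0, "spin": 0, "grip": 60}, {"dx": 0, "dy": 0, "dz": 0, "spin": 0, "grip": 60}, {"dx": 0, "dy": 0, "dz": 0, "spin": 0, "grip": 60}, {"dx": 0, "dy": 0, "dz": 0, "spin": 0, "grip": 60}, {"dx": 0, "dy": 0, "dz": 0, "spin": 0, "grip": 60}]' --squeeze 10

```text
time_s: 21.87
tcp_pos: [0.6509, -0.0365, 0.0243]
eef_rot: [180.0, -0.1, 6.4]
contact_force: [-2.0, 1.3, 6.7]
gripper_width: 0.06
```

Request:
servo_tool --targets '[{"dx": 0, "dy": 0, "dz": 0.5, "spin": 0, "grip": 60}, {"dx": 0, "dy": 0, "dz": 1.5, "spin": 0, "grip": 60}, {"dx": 0, "dy": 0, "dz": 3, "spin": 0, "grip": 60}, {"dx": 0, "dy": 0, "dz": 4.5, "spin": 0, "grip": 60}, {"dx": 0, "dy": 0, "dz": 6, "spin": 0, "grip": 60}, {"dx": 0, "dy": 0, "dz": 7.5, "spin": 0, "grip": 60}, {"dx": 0, "dy": 0, "dz": 9, "spin": 0, "grip": 60}, {"dx": 0, "dy": 0.5, "dz": 10, "spin": 0, "grip": 60}, {"dx": -0.4, "dy": 1.5, "dz": 10, "spin": 0, "grip": 60}, {"dx": -1, "dy": 3, "dz": 10, "spin": 0, "grip": 60}]'

```text
time_s: 22.7
tcp_pos: [0.6404, -0.0064, 0.1235]
eef_rot: [-180.0, -0.1, 6.3]
contact_force: [-0.7, -0.0, -1.1]
gripper_width: 0.06
```

Request:
servo_tool --targets '[{"dx": -1, "dy": 2.5, "dz": 0, "spin": -0.03, "grip": 60}, {"dx": -2, "dy": 5, "dz": 0, "spin": -0.06, "grip": 60}, {"dx": -3.2, "dy": 8, "dz": 0, "spin": -0.09, "grip": 60}, {"dx": -4.4, "dy": 11, "dz": 0, "spin": -0.12, "grip": 60}, {"dx": -5.6, "dy": 14, "dz": 0, "spin": -0.15, "grip": 60}, {"dx": -6.8, "dy": 17, "dz": 0, "spin": -0.18, "grip": 60}, {"dx": -8, "dy": 20, "dz": 0, "spin": -0.2, "grip": 60}, {"dx": -9.2, "dy": 23, "dz": 0, "spin": -0.22, "grip": 60}, {"dx": -10.2, "dy": 25, "dz": 0, "spin": -0.232, "grip": 60}, {"dx": -11, "dy": 26.5, "dz": 0, "spin": -0.232, "grip": 60}]'

```text
time_s: 23.53
tcp_pos: [0.5283, 0.2608, 0.1223]
eef_rot: [180.0, 0.0, -6.8]
contact_force: [0.1, -0.2, -0.6]
gripper_width: 0.0599
```

Run:
```python
from h import *
s=r.get_state();print(s["tcp_pos"],s["eef_rot"],s["time_s"],s["gripper_width"])
c=r.get_calibration("wrist");w=shot("wrist","w10");t=shot("scene","s10")
for d in r.cut_out("trough_center","wrist")[:2]: print(d["p"],d["extent"])
for d in r.cut_out("rack","wrist")[:2]: print("rack",d["p"],d["extent"])
for n in("jar_center","slidebox_center","dish_center"):
    r.capture("top")
    for d in r.cut_out(n,"top")[:1]: ys,xs=np.nonzero(d["mask"]);print(n,d["p"],xs.mean().round(1),ys.mean().round(1))
```

```text
[0.52829832 0.26075657 0.12233507] [ 1.79978592e+02  4.92966661e-02 -6.81063446e+00] 23.5333 0.05985387440872103
0.86 [194.1, 209.0, 352.7, 356.4]
0.58 [342.0, 358.8, 365.7, 365.3]
rack 0.8 [25.6, 107.9, 369.1, 283.0]
jar_center 0.92 300.7 112.4
slidebox_center 0.98 398.7 239.4
```

Request:
servo_tool --targets '[{"dx": 0.1, "dy": -0.2, "dz": -1.5, "spin": 0, "grip": 60}, {"dx": 0.1, "dy": -0.2, "dz": -3, "spin": 0, "grip": 60}, {"dx": 0.1, "dy": -0.2, "dz": -4.5, "spin": 0, "grip": 60}, {"dx": 0.1, "dy": -0.2, "dz": -6, "spin": 0, "grip": 60}, {"dx": 0.1, "dy": -0.2, "dz": -7, "spin": 0, "grip": 60}, {"dx": 0.1, "dy": -0.2, "dz": -7.8, "spin": 0, "grip": 60}, {"dx": 0.1, "dy": -0.2, "dz": -8.4, "spin": 0, "grip": 60}, {"dx": 0.1, "dy": -0.2, "dz": -8.7, "spin": 0, "grip": 60}, {"dx": 0.1, "dy": -0.2, "dz": -8.8, "spin": 0, "grip": 60}, {"dx": 0.1, "dy": -0.2, "dz": -8.8, "spin": 0, "grip": 60}]'

```text
time_s: 24.87
tcp_pos: [0.5315, 0.2565, 0.0353]
eef_rot: [-180.0, -0.0, -6.9]
contact_force: [-0.1, 0.4, -0.0]
gripper_width: 0.0601
```

Request:
servo_tool --targets '[{"dx": 0, "dy": 0, "dz": -0.05, "spin": 0, "grip": 60}, {"dx": 0, "dy": 0, "dz": -0.1, "spin": 0, "grip": 60}, {"dx": 0, "dy": 0, "dz": -0.15, "spin": 0, "grip": 60}, {"dx": 0, "dy": 0, "dz": -0.2, "spin": 0, "grip": 60}, {"dx": 0, "dy": 0, "dz": -0.25, "spin": 0, "grip": 60}, {"dx": 0, "dy": 0, "dz": -0.3, "spin": 0, "grip": 60}, {"dx": 0, "dy": 0, "dz": -0.35, "spin": 0, "grip": 60}, {"dx": 0, "dy": 0, "dz": -0.4, "spin": 0, "grip": 60}, {"dx": 0, "dy": 0, "dz": -0.4, "spin": 0, "grip": 60}, {"dx": 0, "dy": 0, "dz": -0.4, "spin": 0, "grip": 60}]'

```text
time_s: 25.7
tcp_pos: [0.5313, 0.2565, 0.0322]
eef_rot: [-180.0, -0.0, -6.8]
contact_force: [-3.5, -0.3, 10.5]
gripper_width: 0.06
```

In contact with the ribs (10 N up). I'll ease off, release, and rise clear.

Request:
servo_tool --targets '[{"dx": 0, "dy": 0, "dz": 0.1, "spin": 0, "grip": 60}, {"dx": 0, "dy": 0, "dz": 0.15, "spin": 0, "grip": 60}, {"dx": 0, "dy": 0, "dz": 0.15, "spin": 0, "grip": 66}, {"dx": 0, "dy": 0, "dz": 0.15, "spin": 0, "grip": 72}, {"dx": 0, "dy": 0, "dz": 0.15, "spin": 0, "grip": 85}, {"dx": 0, "dy": 0, "dz": 0.15, "spin": 0, "grip": 100}, {"dx": 0, "dy": 0, "dz": 0.15, "spin": 0, "grip": 100}, {"dx": 0, "dy": 0, "dz": 0.15, "spin": 0, "grip": 100}, {"dx": 0, "dy": 0, "dz": 0.15, "spin": 0, "grip": 100}, {"dx": 0, "dy": 0, "dz": 0.15, "spin": 0, "grip": 100}]' --squeeze 3

```text
time_s: 26.53
tcp_pos: [0.5313, 0.2564, 0.0326]
eef_rot: [-180.0, -0.0, -6.9]
contact_force: [0.1, -0.9, -0.2]
gripper_width: 0.0872
```

Request:
servo_tool --targets '[{"dx": 0, "dy": 0, "dz": 1, "spin": 0, "grip": 100}, {"dx": 0, "dy": 0, "dz": 3, "spin": 0, "grip": 100}, {"dx": 0, "dy": 0, "dz": 6, "spin": 0, "grip": 100}, {"dx": 0, "dy": 0, "dz": 9, "spin": 0, "grip": 100}, {"dx": -2, "dy": 0, "dz": 12, "spin": 0, "grip": 100}, {"dx": -5, "dy": 0, "dz": 15, "spin": 0, "grip": 100}, {"dx": -7, "dy": 0, "dz": 17, "spin": 0, "grip": 100}, {"dx": -7, "dy": 0, "dz": 18, "spin": 0, "grip": 100}, {"dx": -7, "dy": 0, "dz": 18, "spin": 0, "grip": 100}, {"dx": -7, "dy": 0, "dz": 18, "spin": 0, "grip": 100}]'

```text
time_s: 27.37
tcp_pos: [0.4614, 0.2568, 0.2136]
eef_rot: [-179.9, -0.1, -6.8]
contact_force: [-0.7, 0.1, -1.0]
gripper_width: 0.0876
```

Run:
```python
from h import *
w=shot("wrist","w11");t=shot("scene","s11")
s=r.get_state();print(s["tcp_pos"],s["time_s"],s["contact_force"])
for n in("jar_center","slidebox_center","dish_center"):
    r.capture("top")
    for d in r.cut_out(n,"top")[:1]: ys,xs=np.nonzero(d["mask"]);print(n,d["p"],xs.mean().round(1),ys.mean().round(1))
cv2.imwrite("pics/v11.png",np.hstack([cv2.resize(t[100:250,260:410],(400,400)),cv2.resize(w,(400,300),interpolation=cv2.INTER_AREA).copy() if 0 else cv2.resize(w[0:330,80:410],(400,400))]))
```

```text
[0.46123058 0.25606237 0.21173236] 27.4667 [ 0.05242948 -0.19947629  0.31711564]
jar_center 0.58 300.5 112.2
slidebox_center 0.95 399.0 240.2
dish_center 0.58 126.6 231.2
```

View pics/v11.png

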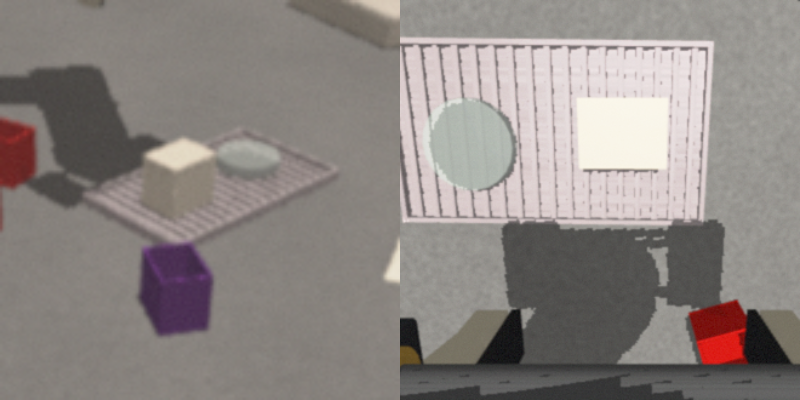

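The last picture shows the trough flat and mouth down on the free end of the rack (crop 577–668, 97–170), inside the rim. The dish is at crop (471,145) and nothing touches the gripper, so I'm handing in.

```bash
python3 -c "
from plant import r
print(r.close_job())"
```

```text
the job is handed in; nothing more can be done
None
```

The white trough is upside down on the free end of the rack, flat on the ribs and inside the rim, and I handed the job in at about 27.5 s.

- **Laying it down:** The tool can only shift and yaw, so I held the trough lightly (3 N) near an upper edge. I let it pivot in the grip and rolled it over on the bench onto its side, then let go.
- **Turning it over:** I took it afresh at the opposite (closed) end and rolled it mouth down on the bench the same way. Then I gripped it again at 10 N, carried it to the bay, lowered it until it touched and released it.

**Last checks:**
- The final wrist and scene pictures show it level and aligned with the rack, with the gripper open and clear.
- The slide box and jar are within 1 pixel of where they started.
- The dish's detected centre differs by about 4 pixels from the first picture, in a weak detection (p 0.58). I never went near it, and the picture shows it in its place at the other end of the rack. I did not measure it further.
- The highest force I saw was about 10 N, when it was set down on the ribs; forces were read only at the end of each move.

**Along the way:**
- My first two move calls were refused because of missing fields.
- Some drags rotated the trough less than planned and needed a repeat.
- It rocked in a few small up-and-down motions (up to about 1 cm) while held, and was never dropped.
- The network did not find the rack in the later top pictures, so I placed the trough using the rack corners read by eye from the first one.

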